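Tip the sample bottle onto the roller mixer and start it

TASK

The blue-capped sample bottle stands on the loading plate of the small roller mixer. Using only the fingertips or the outside of the fingers, without gripping or lifting it, push it over the sill against the yellow fork and go on pressing slowly until fork and bottle are all the way down and the bottle has landed gently on its side between the two rollers, its cap over the far end. Once it lies there on its own, press the green start button fully down and draw clear; disturb nothing else on the bench.

Things in the scene. Friction and masses are not known exactly. Their poses are not given: they have to be found in the camera images.
- bottle: Loose glass bottle with blue screw cap, 142 mm tall, 0.3 to 0.5 kg, on the mixer's loading plate (not one of the five in the basket). Body 69 mm across up to 91 mm, neck 45 mm, cap 57 mm across from 113.5 mm up. Origin: centre of underside; z: along the bottle to the cap. Starts upright, its foot 1 to 9 mm from the sill and up to 6 mm off the middle.
- bottle_mid (a point): Point on the bottle's axis 50 mm above its underside, about its centre of mass. The balance point is at some 33 deg of tilt.
- bottle_cap_center (a point): Centre of the blue cap, on the bottle's axis 128 mm above its underside.
- mixer: Roller mixer, fixed. Origin: on the worktop (z = 0) under the middle of the sill face that meets the bottle's foot; x: from the loading plate to the rollers, roughly away from the robot (turned by up to 0.5 rad), the way the bottle must fall; y: left; z: up. Loading plate, rubber-matted: x -88 to 0, y -52 to 52 mm, top 8 mm above the worktop. Sill: x 0 to 10, top 12 mm up. Frame ends at x = 106 mm.
- lane (a point): Middle of the groove where the bottle's axis lies at last: mixer x 53, y 0, z 55 mm. Two black free-turning rollers, 22 mm across, run along x from 10 to 96 at y = +-31, axes 22 mm up; blocks 29 mm high at their ends, side rail 35 mm high at y 47 to 53. The bottle lies along x, cap to +x and overhanging, base at about x = -15 to 0, upper side of its cap 84 mm above the worktop.
- fork (a joint): Lowering fork: two yellow rods, 8 mm thick, 28 mm apart, 80 mm long, on a sprung friction hinge across the lane at mixer x 9, z 14 mm. 0 = upright, grows as its top swings to +x, 1.57 = flat between and below the rollers' tops. Starts at 0.12 to 0.33. The hinge (0.13 N m friction, 0.1 N m per rad spring) carries the leaning bottle at any angle; pushing it down takes 1 to 3 N at the cap.
- fork_tip (a point): Middle between the ends of the two rods, 80 mm from the hinge.
- drive_box (a point): Centre of the top of the white drive box, 60 mm above the worktop. Box: mixer x -8 to 114, y -123 to -51 mm. A black dial on it stands 74 mm high at x 86, y -87.
- start (a joint): Round green start button, 20 mm across, on top of the drive box at mixer x 30, y -87 mm, in a black collar 36 mm across; its top stands 81 mm above the worktop, 9 mm above the collar; spring-loaded, travels straight down 5 mm: 0 = out, 0.005 = fully down (about 4 N); springs back.
- start_top (a point): Centre of the button's top face.
- amber_jar: Bystander: amber sample jar with a white lid, 53 mm across, 70 mm tall, standing beside the mixer on its +y side. Origin: centre of its underside, z up.
- red_jar: Bystander: white sample jar with a red lid, 53 mm across, 62 mm tall. Origin: centre of its underside, z up.
- steel_cup: Bystander: stainless sample cup, 70 mm across, 88 mm tall. Origin: centre of its underside, z up.
- beaker: Bystander: glass beaker, 73 mm across, 91 mm tall. Origin: centre of its underside, z up.
- wash_bottle: Bystander: white wash bottle with a red bent spout, 67 x 97 x 207 mm. Origin: centre of its underside, z up.
- timer: Bystander: white bench timer lying flat, 66 x 66 x 19 mm. Origin: centre of its underside, z up.
There are look-alikes about, which are no part of the job. What is shaped like the bottle but brown is not meant.

How it is judged:
By the outcome, as a careful person would: the job done as asked, in the order asked, and still so for the second after the job is handed in, with the robot touching nothing.
It also fails if it takes over 48 s, if anything falls off the work surface, if the arm or the gripper's body presses on something with over 40 N, if the wrist force passes 120 N, or if a joint passes its speed limit or range.

ROBOT

A 6-joint arm with a two-finger parallel gripper is mounted at the origin on a cart in front of the work surface, level with it; the furniture and walls round the work are solid. World frame = base frame: x ahead of the robot, y to its left, z up, the work surface at z = 0. Lengths are in m, angles in rad, forces in N, time in s.
With the tool pointing down it reaches from about 0.275 to 0.85 m from the base axis. Payload 5.2 kg.
Tool frame: the origin (TCP) lies on the centre line of the jaws, within the pads' length; the fingertips stand 8 mm ahead of it and the grasp point (between the pads) lies 11 mm behind it; z points along the fingers, y is the line along which they close (so a half turn about z gives the same grasp; the last joint's range is limited). The gripper opens to 85 mm and grips with 20 to 120 N. Pads are 22 mm wide; open, the fingers measure 114 mm over their backs; the gripper's body (76 mm by 85 mm) begins 54 mm behind the grasp point. The pads swing forward as they close: fully open they stand 13 mm farther back than shut.
Start: joints at [-1.314, 0.259, 1.535, -0, 1.348, -0.203], TCP at [0.244, -0.493, 0.239] pointing down, gripper open.
Joint ranges: [-3.14, 3.14], [-0.91, 2.08], [0.19, 2.58], [-1.22, 4.36], [0.22, 2.71], [-3.12, 3.12]. Speed limits (rad/s): [2.57, 2.57, 3.14, 3.14, 3.14, 3.14].

INTERFACE

Orientations are given as a unit quaternion [w, x, y, z].
In Python, from station import * gives the robot as it stands. The module is installed in compiled form; this text tells all that it offers.
- The arm moves only by the shell command python3 -m crank 'ROWS' [FORCE]. ROWS is a JSON object of lists of equal length, an entry for each row: "delta_rot": the turn, a rotation vector about the tool's x, y, z in rad, a list of three; "travel": the shift along the tool's x, y, z in cm, a list of three; "hand": the finger opening in cm, from 0 to 8.54. In form: {"delta_rot": [[wx, wy, wz], ...], "travel": [[x, y, z], ...], "hand": [hand, ...]}. A call has exactly 8 rows; each row is the pose to reach, as a shift and turn from the pose commanded when the call began, along the tool's axes at that moment; what a row does not reach only later rows make up. A row lasts 1/12 s, in which the tool goes at most 41.7 mm and 7.16 degrees, less where a joint would pass 70% of its speed; a pose out of reach is approached as far as the arm can. A call with a gripper value outside its range is refused whole. The fingers move at their own pace and stop on an object; FORCE is the grip in N (left out, the last holds). Time passes only in rows, so rows that repeat a pose let the fingers close, or fill a call up. It gives the time, the measured TCP pose, the force and the opening at its end, in the units of the state.
- read_state(): the state, without advancing time (a new reading comes with each control period).
- camera(name): name is "scene" or "side" or "wrist"; returns a dict with "image" (384x512x3 uint8, red, green, blue), "camera_matrix" (3x3 intrinsics, pixels), "R" (3x3) and "t" (3): a world point X has camera coordinates R X + t; the wrist camera has in their place "T_tool_cam" (4x4, takes a point from camera to tool coordinates, whose origin is the TCP and whose axes are the flange's). Camera axes: x right, y down, z forward; pixel columns grow to the right and rows downward; lengths in m; the calibration is good to about 2 mm. The wrist camera is an equidistant fisheye: a pixel r from the principal point sees the ray r / f radians off the axis. A picture is of the moment at which its call begins: read the wrist's pose just before it. There is no depth.
- sign_off(): hands the job in, once; it reports no verdict.
The state is a dict: "time": time; "q": joint angles; "joint_velocities": joint speeds; "joint_torque": joint torques, N m; "ee_pos": TCP position; "tool_rot": TCP orientation; "ft_force": force on the tool from outside, world axes, zero at the start; "ft_torque": the same for the moment, N m; "finger_gap": finger opening in m.
Only numpy, scipy, OpenCV 4.12 (cv2) and the standard library are available. Lean on these libraries where they do the work, as an engineer would, in place of code of your own. Each camera call takes 0.05 s, during which the arm holds its last target. There are 200 camera calls.

## Working session

There is one attempt and no reset: what is moved stays moved. The work goes in short steps, Python scripts to look and compute and a shell command to move; the robot and the scene stay as the last step left them, time stands still between calls to the robot, and variables do not carry over. Pictures are saved under pics/ and viewed, on a budget of 10 in all, crops included, one or two more only if the job needs it, and the job is handed in when it is done.

```bash
mkdir -p pics
python3 - <<'E'
from station import *
import cv2,numpy as np
s=read_state();print({k:np.round(v,4).tolist() for k,v in s.items()})
for n in("scene","side"):
    c=camera(n);cv2.imwrite(f"pics/{n}0.png",cv2.cvtColor(c["image"],cv2.COLOR_RGB2BGR))
    np.savez(f"{n}0.npz",**{k:v for k,v in c.items() if not isinstance(v,str)})
    print(n,np.round(c["camera_matrix"],1).tolist(),np.round(c["R"],3).tolist(),np.round(c["t"],3).tolist())
E
```

```text
{'time': 0.0, 'q': [-1.3138, 0.2593, 1.5361, -0.0, 1.348, -0.2028], 'joint_velocities': [0.0006, -0.001, -0.0009, -0.0006, 0.0002, -0.0014], 'joint_torque': [0.0004, -44.6023, -29.0571, -0.0002, 0.0118, 0.0], 'ee_pos': [0.244, -0.4923, 0.2385], 'tool_rot': [-0.0009, 0.9737, 0.2279, -0.0], 'ft_force': [0.2289, -0.1856, 0.1498], 'ft_torque': [0.0501, 0.0331, -0.0305], 'finger_gap': 0.0852}
scene [[449.2, 0.0, 247.5], [0.0, 449.2, 193.6], [0.0, 0.0, 1.0]] [[-0.796, -0.605, -0.022], [-0.32, 0.451, -0.833], [0.514, -0.656, -0.552]] [0.404, 0.322, 0.982]
side [[466.4, 0.0, 252.5], [0.0, 466.4, 189.6], [0.0, 0.0, 1.0]] [[-0.902, -0.432, 0.014], [-0.208, 0.406, -0.89], [0.379, -0.805, -0.456]] [0.497, 0.265, 1.34]
```

View pics/scene0.png

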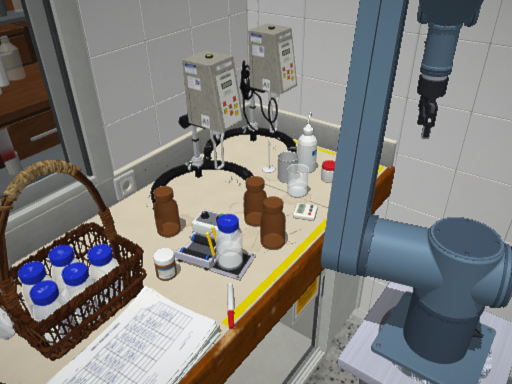

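View pics/side0.png

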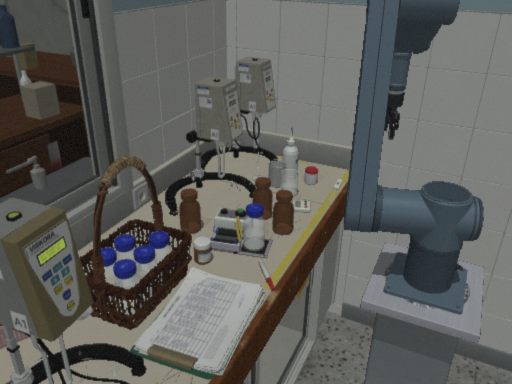

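The scene view shows the loose blue-capped bottle (cap at 228,222) on the mixer's plate, with its foot near (229,262). The fork is at (210,243), the white drive box at (205,220), the amber jar at (164,264) and brown bottles at (272,222) and (255,200). In the side view the cap is at (255,211). Next I'll triangulate.

```bash
cat > h.py <<'E'
import numpy as np,cv2
from scipy.spatial.transform import Rotation as Ro
def ray(c,p):
    d=np.linalg.inv(c["camera_matrix"])@[p[0],p[1],1.];R=np.array(c["R"]);return -R.T@c["t"],R.T@d/np.linalg.norm(d)
def wray(c,st,p):
    K=c["camera_matrix"];v=np.array([(p[0]-K[0,2])/K[0,0],(p[1]-K[1,2])/K[1,1]]);r=np.linalg.norm(v)
    d=np.r_[v/max(r,1e-9)*np.sin(r),np.cos(r)];T=c["T_tool_cam"];q=st["tool_rot"]
    Rw=Ro.from_quat([q[1],q[2],q[3],q[0]]).as_matrix()
    return Rw@T[:3,3]+st["ee_pos"],Rw@T[:3,:3]@d
def wproj(c,st,X):
    q=st["tool_rot"];Rw=Ro.from_quat([q[1],q[2],q[3],q[0]]).as_matrix();T=c["T_tool_cam"]
    x=T[:3,:3].T@(Rw.T@(np.array(X)-st["ee_pos"])-T[:3,3]);a=np.arctan2(np.hypot(x[0],x[1]),x[2]);K=c["camera_matrix"]
    u=x[:2]/np.hypot(x[0],x[1])*a;return K[0,0]*u[0]+K[0,2],K[1,1]*u[1]+K[1,2]
def plane(r,z): return r[0]+r[1]*(z-r[0][2])/r[1][2]
def tri(rs):
    A=sum(np.eye(3)-np.outer(d,d) for o,d in rs);b=sum((np.eye(3)-np.outer(d,d))@o for o,d in rs);X=np.linalg.solve(A,b)
    return X,[round(float(np.linalg.norm(np.cross(X-o,d)))*1e3,1) for o,d in rs]
def blobs(img,lo,hi,amin=20):
    m=cv2.inRange(cv2.cvtColor(img,cv2.COLOR_RGB2HSV),lo,hi);n,l,s,ce=cv2.connectedComponentsWithStats(m)
    return [(ce[i].round(1).tolist(),s[i].tolist()) for i in range(1,n) if s[i][4]>amin]
E
python3 - <<'E'
from h import *
S=dict(np.load("scene0.npz"));D=dict(np.load("side0.npz"))
for n,c in(("scene",S),("side",D)):
    print(n,"blue",blobs(c["image"],(105,150,60),(130,255,255)));print("green",blobs(c["image"],(45,90,40),(85,255,255),3));print("yel",blobs(c["image"],(22,130,120),(32,255,255)))
im=S["image"][180:290,130:300];cv2.imwrite("pics/sc1.png",cv2.cvtColor(cv2.resize(im,None,fx=4.7,fy=4.7,interpolation=cv2.INTER_CUBIC),cv2.COLOR_RGB2BGR))
E
```

```text
scene blue [([227.3, 223.1], [217, 215, 21, 18, 324]), ([68.2, 264.8], [48, 245, 41, 41, 897]), ([99.8, 254.5], [87, 244, 26, 22, 425]), ([38.0, 282.9], [18, 261, 40, 45, 1018])]
green [([220.5, 214.2], [219, 214, 4, 2, 4])]
yel [([325.6, 150.9], [317, 148, 18, 7, 49]), ([380.3, 168.7], [378, 166, 7, 8, 29]), ([277.6, 271.0], [234, 217, 93, 104, 973]), ([213.8, 233.0], [212, 226, 4, 16, 34]), ([210.1, 243.6], [206, 232, 9, 24, 70]), ([225.4, 321.3], [222, 316, 7, 11, 40])]
side blue [([254.4, 210.0], [246, 203, 17, 14, 187]), ([150.8, 246.7], [134, 231, 35, 32, 541]), ([124.2, 242.3], [114, 235, 21, 16, 265]), ([108.0, 255.7], [101, 248, 15, 18, 191]), ([124.4, 268.6], [114, 260, 21, 18, 302])]
green [([239.7, 210.7], [237, 209, 6, 5, 21]), ([177.0, 366.4], [131, 348, 82, 31, 221])]
yel [([345.1, 176.9], [341, 171, 8, 15, 38]), ([299.1, 241.9], [271, 192, 62, 92, 515]), ([239.4, 226.2], [237, 217, 6, 19, 30]), ([237.2, 230.5], [235, 221, 5, 20, 34])]
```

View pics/sc1.png

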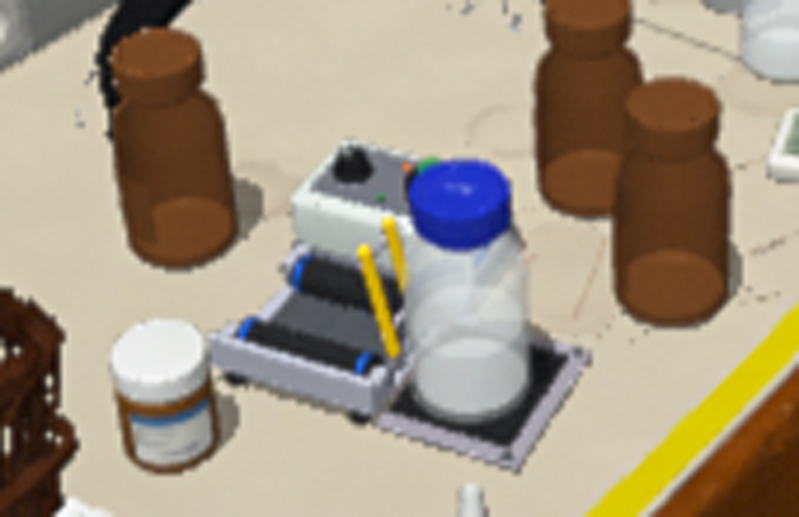

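The zoom shows the plate's rear corners at crop (515,468) and (588,355). The drive box and green button sit behind the bottle, and the fork leans away from it.

Run:
```python
from h import *
S=dict(np.load("scene0.npz"));D=dict(np.load("side0.npz"))
cap,e=tri([ray(S,(227.5,223.5)),ray(D,(254.6,210))]);print("cap",cap,e)
A=plane(ray(S,(130+515/4.7,180+468/4.7)),.008);B=plane(ray(S,(130+588/4.7,180+355/4.7)),.008)
print("corners",A,B,np.linalg.norm(A-B)); y=(A-B)[:2]/np.linalg.norm((A-B)[:2]); x=np.array([y[1],-y[0]]);print("yaw",np.arctan2(x[1],x[0]))
org=(A+B)[:2]/2+.088*x;print("org",org)
yaw=np.arctan2(x[1],x[0])
print("cap in mixer",(cap[:2]-org)@x,(cap[:2]-org)@y)
b=plane(ray(D,(239.7,211.5)),.081);print("btn side",b,(b[:2]-org)@x,(b[:2]-org)@y)
for n,p in dict(brown1=(272,246),brown2=(255,222),brown3=(167,233),amber=(165,277)).items():
    q=plane(ray(S,p),0);print(n,q,(q[:2]-org)@x,(q[:2]-org)@y)
```

```text
cap [0.51041997 0.07416681 0.14229431] [1.2, 1.2]
corners [0.45206623 0.10591183 0.008     ] [0.47440134 0.00928801 0.008     ] 0.0991716674515671
yaw 0.227165374804342
org [0.54897295 0.07741899]
cap in mixer -0.03829494968291761 0.005514147371611415
btn side [0.59630166 0.00597826 0.081     ] 0.030023131765600116 -0.08026453685774133
brown1 [ 0.46526109 -0.05786524  0.        ] -0.11202945254239867 -0.11295530020141802
brown2 [ 0.56999564 -0.11951103  0.        ] -0.023869323638864477 -0.19660529051262934
brown3 [0.74821762 0.07368672 0.        ] 0.1932852516384985 -0.04850959515148231
amber [ 6.19769605e-01  2.05956266e-01 -1.11022302e-16] 0.09792653029013959 0.10929040868587549
```

The cap triangulates to (0.510, 0.074, 0.142) and the mixer yaw is about 0.23. I'll move over it for a wrist view, turning the tool to line up with the mixer.

```bash
python3 -m crank '{"delta_rot":[[0,0,0.03],[0,0,0.06],[0,0,0.09],[0,0,0.12],[0,0,0.15],[0,0,0.18],[0,0,0.21],[0,0,0.233]],"travel":[[1.5,-1.5,-2],[4,-4,-4],[6.5,-6.5,-6],[9,-9,-6],[11.5,-11.5,-6],[14,-14,-6],[16.5,-16.5,-6],[19,-19,-6]],"hand":[2.4,2.4,2.4,2.4,2.4,2.4,2.4,2.4]}' 40
python3 - <<'E'
from station import *
import numpy as np
s=read_state();print(s["ee_pos"],s["tool_rot"],s["finger_gap"])
from scipy.spatial.transform import Rotation as Ro
q=s["tool_rot"];R=Ro.from_quat([q[1],q[2],q[3],q[0]]).as_matrix();print(R.round(3),(R.T@(np.array([.41,.05,.30])-s["ee_pos"]))*100)
E
```

```text
time: 0.77
ee_pos: [0.33, -0.2365, 0.2991]
tool_rot: [-0.0, 0.994, 0.112, -0.0]
ft_force: [0.4, 0.3, -0.1]
finger_gap: 0.0243
[ 0.3300052  -0.236455    0.29905037] [-2.13989166e-04  9.93692630e-01  1.12137894e-01 -5.63047791e-05] 0.02430360081891881
[[ 0.975  0.223 -0.   ]
 [ 0.223 -0.975  0.   ]
 [-0.    -0.    -1.   ]] [ 14.18225971 -26.14233685  -0.08442102]
```

```bash
python3 -m crank '{"delta_rot":[[0,0,0],[0,0,0],[0,0,0],[0,0,0],[0,0,0],[0,0,0],[0,0,0],[0,0,0]],"travel":[[1.5,-3,0],[3.5,-6.5,0],[5.5,-10,0],[7.5,-14,0],[9.5,-18,0],[11.5,-21.5,0],[13,-24.5,0],[14,-26,0]],"hand":[2.4,2.4,2.4,2.4,2.4,2.4,2.4,2.4]}'
python3 - <<'E'
from station import *
import numpy as np,cv2,pickle
s=read_state();c=camera("wrist");pickle.dump((s,c),open("w1.pkl","wb"));print(s["ee_pos"],s["tool_rot"],s["ft_force"],c["camera_matrix"],c["T_tool_cam"].round(3))
cv2.imwrite("pics/w1.png",cv2.cvtColor(cv2.resize(c["image"],(800,600),interpolation=cv2.INTER_CUBIC),cv2.COLOR_RGB2BGR))
E
```

```text
time: 1.43
ee_pos: [0.4077, 0.0506, 0.2992]
tool_rot: [-0.001, 0.993, 0.115, 0.0]
ft_force: [0.3, 0.0, 0.8]
finger_gap: 0.0245
[0.40767038 0.05055415 0.29919085] [-8.81343557e-04  9.93405253e-01  1.14652625e-01  4.67687101e-05] [0.326316   0.00455763 0.82209319] [[297.31863964   0.         256.00421221]
 [  0.         297.31863964 187.99391088]
 [  0.           0.           1.        ]] [[ 0.001 -0.959 -0.282  0.072]
 [ 1.     0.001 -0.    -0.001]
 [ 0.001 -0.282  0.959 -0.133]
 [ 0.     0.     0.     1.   ]]
```

View pics/w1.png

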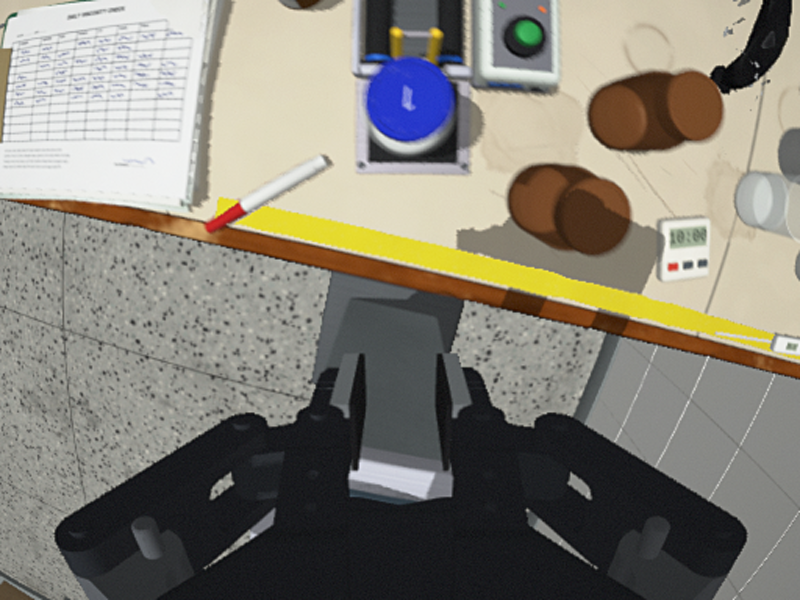

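The view is nearly aligned with the mixer: plate rear corners at (357,171) and (469,173), cap centre at (409,98), fork rods at (397,40) and (436,40), button at (527,33) (800-px scale).

Run:
```python
from h import *
import pickle
s,c=pickle.load(open("w1.pkl","rb"));f=.64
S=dict(np.load("scene0.npz"));D=dict(np.load("side0.npz"))
g=blobs(c["image"],(45,90,40),(85,255,255));b=blobs(c["image"],(105,150,60),(130,255,255));print(g,b,blobs(c["image"],(22,130,120),(32,255,255)))
A=plane(wray(c,s,(357*f,171*f)),.008);B=plane(wray(c,s,(469*f,173*f)),.008)
y=(A-B)[:2]/np.linalg.norm((A-B)[:2]);x=np.array([y[1],-y[0]]);org=(A+B)[:2]/2+.088*x
print(A,B,np.linalg.norm(A-B),"yaw",np.arctan2(x[1],x[0]),"org",org)
P=lambda n,q:print(n,q.round(4),"mixer",((q[:2]-org)@x).round(4),((q[:2]-org)@y).round(4))
bt=max(g,key=lambda t:t[1][4])[0];bp=plane(wray(c,s,bt),.081);P("btn",bp)
X,e=tri([wray(c,s,bt),ray(D,(239.7,211))]);P("btn tri",X);print(e)
cp=max(b,key=lambda t:t[1][4])[0];X,e=tri([wray(c,s,cp),ray(S,(227.5,223.5)),ray(D,(254.6,210))]);P("cap tri",X);print(e)
P("cap top",plane(wray(c,s,(409*f,98*f)),.15))
for p in((397,32),(437,32)):P("rod",plane(wray(c,s,(p[0]*f,p[1]*f)),.09))
```

```text
[([337.3, 21.0], [328, 12, 20, 19, 260])] [([261.2, 62.0], [234, 34, 58, 56, 2302]), ([287.8, 37.0], [281, 35, 15, 5, 63])] [([253.2, 25.5], [250, 17, 8, 19, 103]), ([277.4, 27.2], [273, 18, 10, 22, 110]), ([143.1, 130.9], [138, 126, 14, 13, 96]), ([312.9, 172.7], [151, 132, 345, 86, 4704]), ([479.6, 219.1], [459, 215, 35, 10, 98])]
[0.45985897 0.10460364 0.008     ] [0.48185762 0.00520563 0.008     ] 0.1018032602015149 yaw 0.21780792511926106 org [0.55677916 0.07392054]
btn [ 0.6015 -0.0021  0.081 ] mixer 0.0273 -0.0839
btn tri [ 0.6019 -0.0031  0.0771] mixer 0.0274 -0.0849
[0.9, 0.9]
cap tri [0.5146 0.0712 0.1396] mixer -0.0418 0.0065
[3.9, 2.5, 2.2]
cap top [0.5162 0.072  0.15  ] mixer -0.04 0.0069
rod [0.572 0.093 0.09 ] mixer 0.019 0.0153
rod [0.5791 0.0647 0.09  ] mixer 0.0198 -0.0138
```

```bash
python3 -m crank '{"delta_rot":[[0,0,0.01],[0,0,0.01],[0,0,0.01],[0,0,0.01],[0,0,0.01],[0,0,0.01],[0,0,0.01],[0,0,0.01]],"travel":[[1.5,0.1,2.5],[3,0.2,5],[4,0.3,8],[4.7,0.3,11],[4.7,0.3,14],[4.7,0.3,15.5],[4.7,0.3,16.5],[4.7,0.3,16.5]],"hand":[2.4,2.4,2.4,2.4,2.4,2.4,2.4,2.4]}'
cat > look.py <<'E'
import sys,pickle,cv2
from station import *
from h import *
O=np.array([.5545,.0752]);Y=.22;x=np.array([np.cos(Y),np.sin(Y)]);y=np.array([-x[1],x[0]])
M=lambda q:np.r_[(q[:2]-O)@x,(q[:2]-O)@y,q[2]].round(4)
if __name__=="__main__":
    n=sys.argv[1];s=read_state();w=camera("wrist");c=camera("scene");d=camera("side");pickle.dump((s,w,c,d),open(n+".pkl","wb"))
    print("tcp mixer",M(s["ee_pos"]),"F",s["ft_force"].round(1),"t",s["time"])
    im=np.hstack([cv2.resize(w["image"],(533,400)),cv2.resize(c["image"][180:290,150:270],(0,0),fx=2.2,fy=400/110)])if 0 else None
    a=cv2.resize(w["image"],(400,300));b=cv2.resize(c["image"][170:290,140:300],(400,300),interpolation=cv2.INTER_CUBIC)
    e=cv2.resize(d["image"][170:275,180:320],(400,300),interpolation=cv2.INTER_CUBIC)
    cv2.imwrite(f"pics/{n}.png",cv2.cvtColor(np.vstack([np.hstack([a,b]),np.hstack([e,e*0])]),cv2.COLOR_RGB2BGR))
E
python3 look.py p1
```

```text
time: 2.15
ee_pos: [0.4523, 0.054, 0.1316]
tool_rot: [-0.001, 0.994, 0.108, -0.003]
ft_force: [-0.1, 0.9, -0.5]
finger_gap: 0.0237
tcp mixer [-0.1043  0.0016  0.1316] F [-0.1  0.9 -0.5] t 2.15
```

View pics/p1.png

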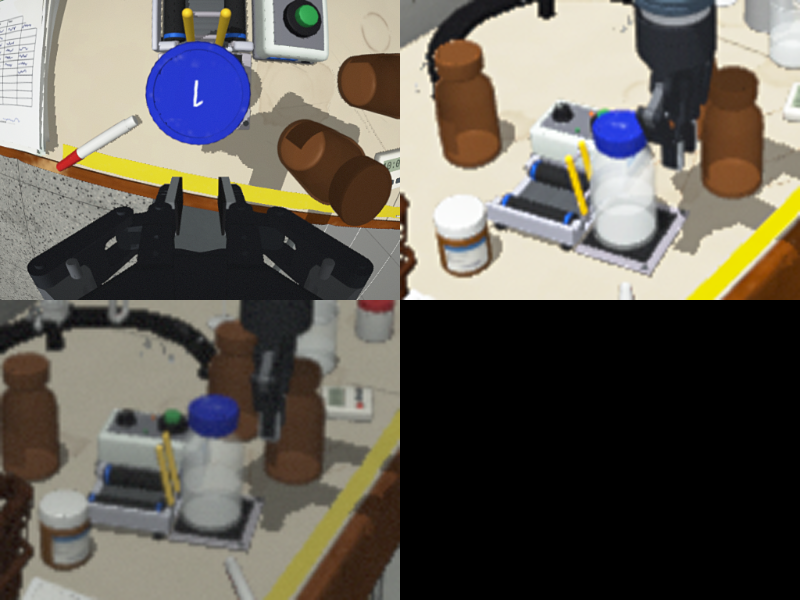

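The fingers are centred behind the cap (cap at 198, image centre at 200). The fork's middle is about 6 mm to the right, so I'll drift that way while pushing. Now to approach and start the push.

```bash
python3 -m crank '{"delta_rot":[[0,0,0],[0,0,0],[0,0,0],[0,0,0],[0,0,0],[0,0,0],[0,0,0],[0,0,0]],"travel":[[0.7,0,0],[1.3,0,0],[1.7,0,0],[2.0,0,0],[2.3,0,0],[2.6,0,0],[2.9,0,0],[3.2,0,0]],"hand":[2.4,2.4,2.4,2.4,2.4,2.4,2.4,2.4]}'
```

```text
time: 2.97
ee_pos: [0.4854, 0.0612, 0.1342]
tool_rot: [-0.0, 0.994, 0.108, -0.001]
ft_force: [-1.5, -0.1, 0.4]
finger_gap: 0.0236
```

```bash
python3 -m crank '{"delta_rot":[[0,0,0],[0,0,0],[0,0,0],[0,0,0],[0,0,0],[0,0,0],[0,0,0],[0,0,0]],"travel":[[0.25,0,-0.15],[0.5,0,-0.3],[0.75,0.05,-0.4],[1.0,0.05,-0.5],[1.25,0.1,-0.6],[1.5,0.1,-0.7],[1.75,0.1,-0.75],[2.0,0.1,-0.8]],"hand":[2.4,2.4,2.4,2.4,2.4,2.4,2.4,2.4]}'
python3 look.py p2
```

```text
time: 3.63
ee_pos: [0.5058, 0.0644, 0.1425]
tool_rot: [0.0, 0.994, 0.108, 0.0]
ft_force: [-1.6, 0.2, 1.0]
finger_gap: 0.0244
tcp mixer [-4.990e-02  1.000e-04  1.425e-01] F [-1.6  0.2  1. ] t 3.6333
```

View pics/p2.png

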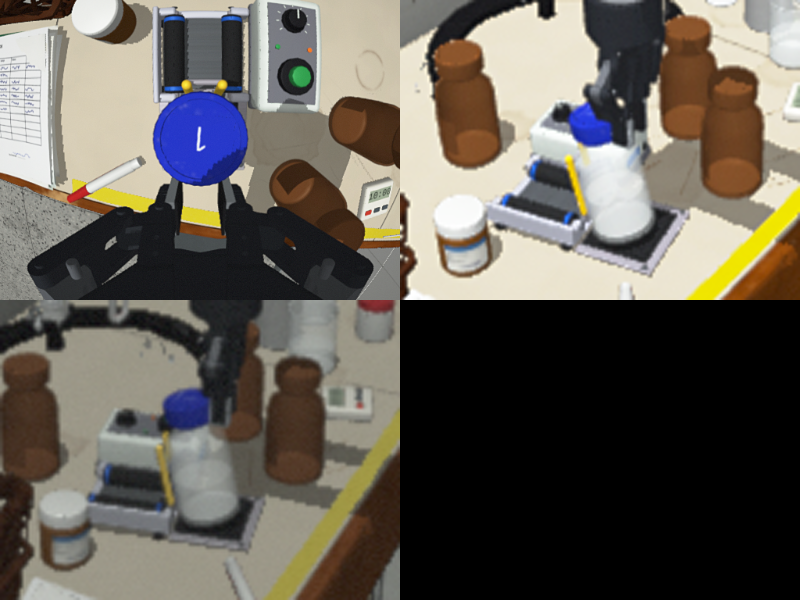

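The bottle has tilted about 12° against the fork and the fingers are seated behind the cap. Continuing along the arc.

```bash
python3 -m crank '{"delta_rot":[[0,0,0],[0,0,0],[0,0,0],[0,0,0],[0,0,0],[0,0,0],[0,0,0],[0,0,0]],"travel":[[0.25,0,-0.07],[0.5,0,-0.15],[0.75,0.05,-0.2],[1.0,0.05,-0.25],[1.25,0.1,-0.3],[1.5,0.1,-0.35],[1.75,0.15,-0.4],[2.0,0.15,-0.4]],"hand":[2.4,2.4,2.4,2.4,2.4,2.4,2.4,2.4]}'
python3 -m crank '{"delta_rot":[[0,0,0],[0,0,0],[0,0,0],[0,0,0],[0,0,0],[0,0,0],[0,0,0],[0,0,0]],"travel":[[0.25,0,0],[0.5,0,0],[0.75,0.05,0],[1.0,0.05,0],[1.25,0.1,0],[1.5,0.1,0],[1.75,0.15,0],[2.0,0.15,0]],"hand":[2.4,2.4,2.4,2.4,2.4,2.4,2.4,2.4]}'
python3 look.py p3
```

```text
time: 4.45
ee_pos: [0.5256, 0.0672, 0.1464]
tool_rot: [0.0, 0.994, 0.108, 0.0]
ft_force: [-1.2, -0.4, 0.0]
finger_gap: 0.024
time: 5.12
ee_pos: [0.5456, 0.07, 0.1464]
tool_rot: [0.0, 0.994, 0.108, 0.0]
ft_force: [-1.7, -1.7, 2.3]
finger_gap: 0.0237
tcp mixer [-0.0098 -0.0031  0.1464] F [-1.7 -1.7  2.3] t 5.1167
```

View pics/p3.png

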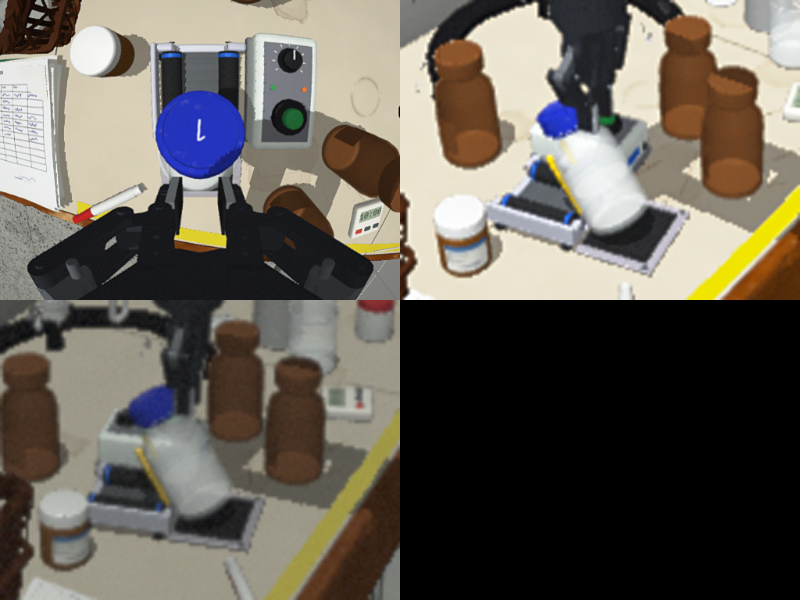

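```bash
python3 -m crank '{"delta_rot":[[0,0,0],[0,0,0],[0,0,0],[0,0,0],[0,0,0],[0,0,0],[0,0,0],[0,0,0]],"travel":[[0.25,0,0],[0.5,0,0],[0.75,0,0.05],[1.0,0,0.05],[1.25,0.05,0.1],[1.5,0.05,0.15],[1.75,0.05,0.2],[2.0,0.05,0.25]],"hand":[2.4,2.4,2.4,2.4,2.4,2.4,2.4,2.4]}'
python3 -m crank '{"delta_rot":[[0,0,0],[0,0,0],[0,0,0],[0,0,0],[0,0,0],[0,0,0],[0,0,0],[0,0,0]],"travel":[[0.25,0,0.05],[0.5,0,0.1],[0.75,0,0.15],[1.0,0,0.2],[1.25,0,0.3],[1.5,0,0.35],[1.75,0,0.45],[2.0,0,0.55]],"hand":[2.4,2.4,2.4,2.4,2.4,2.4,2.4,2.4]}'
python3 look.py p4
```

```text
time: 5.93
ee_pos: [0.5651, 0.0739, 0.1437]
tool_rot: [0.0, 0.994, 0.108, 0.0]
ft_force: [-1.1, -1.8, 0.4]
finger_gap: 0.0239
time: 6.6
ee_pos: [0.5847, 0.0783, 0.1383]
tool_rot: [-0.0, 0.994, 0.108, 0.0]
ft_force: [-0.0, -0.5, 0.9]
finger_gap: 0.024
tcp mixer [ 0.0301 -0.0036  0.1383] F [-0.  -0.5  0.9] t 6.6
```

View pics/p4.png

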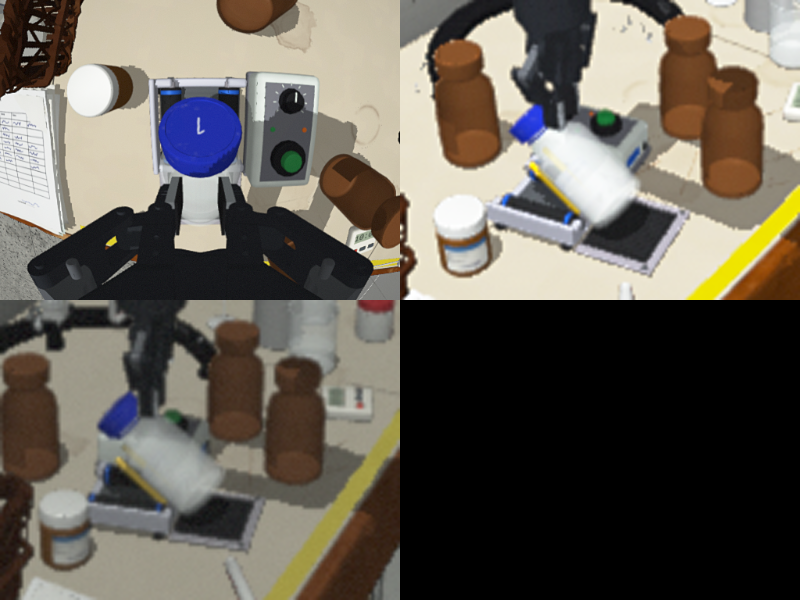

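Run:
```python
import pickle,cv2,numpy as np
s,w,c,d=pickle.load(open("p4.pkl","rb"))
a=cv2.resize(c["image"][190:270,170:240],(525,600),interpolation=cv2.INTER_CUBIC);b=cv2.resize(d["image"][190:250,210:240],(275,550),interpolation=cv2.INTER_CUBIC)
b=np.vstack([b,np.zeros((50,275,3),np.uint8)])
cv2.imwrite("pics/p4z.png",cv2.cvtColor(np.hstack([a,b]),cv2.COLOR_RGB2BGR))
```

```text
(no output)
```

View pics/p4z.png

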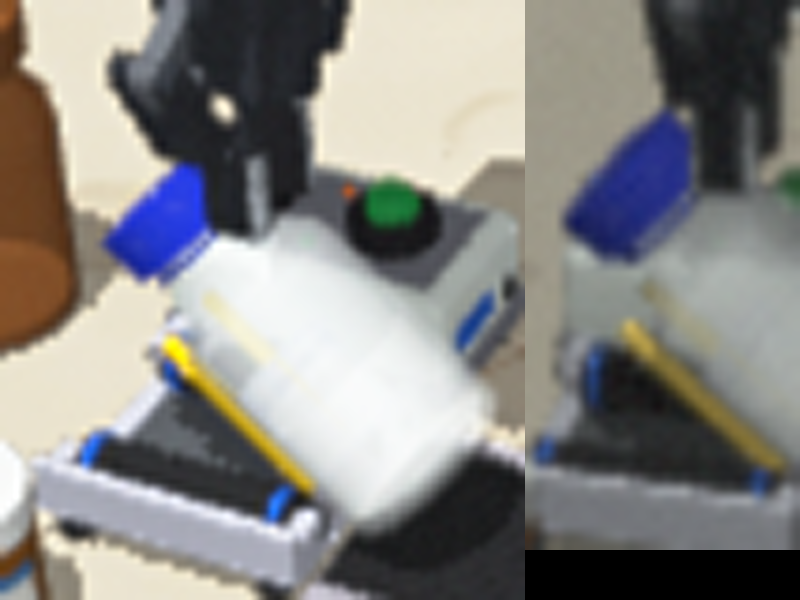

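The fork holds the bottle at about 48°, but the tips have slipped behind the cap's lower rim into the neck. I'll back off, lift over and set down on the cap.

```bash
python3 -m crank '{"delta_rot":[[0,0,0],[0,0,0],[0,0,0],[0,0,0],[0,0,0],[0,0,0],[0,0,0],[0,0,0]],"travel":[[-0.3,0,0],[-0.5,0,-0.1],[-0.5,0,-1],[-0.5,0,-2],[0.2,0,-2.5],[0.8,0,-2.5],[1.3,0,-2.5],[1.3,0,-2]],"hand":[2.4,2.4,2.4,2.4,2.4,2.4,2.4,2.4]}'
python3 look.py p5
python3 - <<'E'
import pickle,cv2,numpy as np
s,w,c,d=pickle.load(open("p5.pkl","rb"))
a=cv2.resize(c["image"][190:270,170:240],(525,600),interpolation=cv2.INTER_CUBIC);b=cv2.resize(d["image"][190:250,210:240],(275,550),interpolation=cv2.INTER_CUBIC)
b=np.vstack([b,np.zeros((50,275,3),np.uint8)])
cv2.imwrite("pics/p5z.png",cv2.cvtColor(np.hstack([a,b]),cv2.COLOR_RGB2BGR))
E
```

```text
time: 7.42
ee_pos: [0.5991, 0.0811, 0.1592]
tool_rot: [0.0, 0.994, 0.108, 0.002]
ft_force: [0.0, 0.1, -0.0]
finger_gap: 0.024
tcp mixer [ 0.0448 -0.0039  0.1592] F [ 0.   0.1 -0. ] t 7.4167
```

View pics/p5z.png

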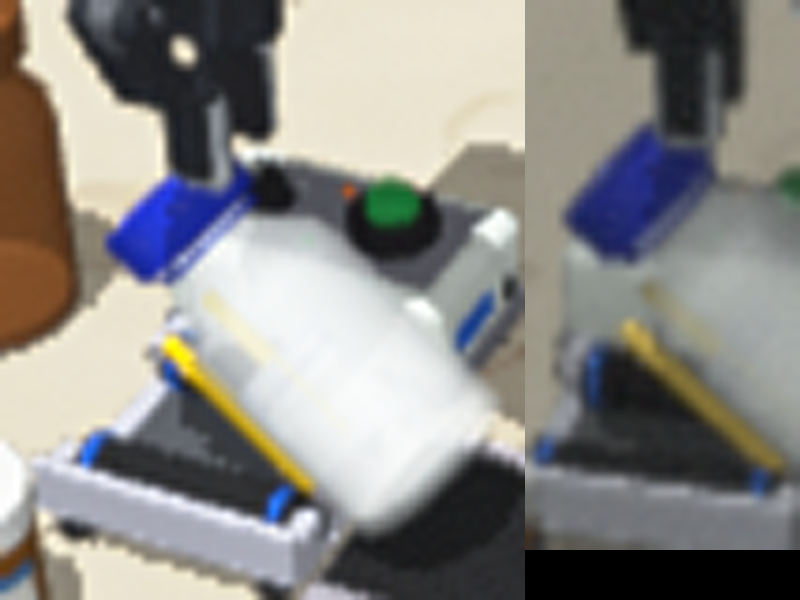

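```bash
python3 -m crank '{"delta_rot":[[0,0,0],[0,0,0],[0,0,0],[0,0,0],[0,0,0],[0,0,0],[0,0,0],[0,0,0]],"travel":[[0,0,0.4],[0.1,0,0.7],[0.3,0,0.9],[0.5,0,1.0],[0.7,0,1.1],[0.9,0,1.2],[1.1,0,1.3],[1.3,0,1.4]],"hand":[2.4,2.4,2.4,2.4,2.4,2.4,2.4,2.4]}'
python3 -m crank '{"delta_rot":[[0,0,0],[0,0,0],[0,0,0],[0,0,0],[0,0,0],[0,0,0],[0,0,0],[0,0,0]],"travel":[[0.22,0,0.12],[0.44,0,0.24],[0.66,0,0.36],[0.88,0,0.5],[1.08,0,0.64],[1.28,0,0.78],[1.48,0,0.92],[1.66,0,1.06]],"hand":[2.4,2.4,2.4,2.4,2.4,2.4,2.4,2.4]}'
python3 look.py p6
cat > z.py <<'E'
import pickle,cv2,numpy as np,sys
n=sys.argv[1];s,w,c,d=pickle.load(open(n+".pkl","rb"))
a=cv2.resize(c["image"][195:270,165:240],(400,400),interpolation=cv2.INTER_CUBIC);b=cv2.resize(d["image"][190:250,205:265],(400,400),interpolation=cv2.INTER_CUBIC)
cv2.imwrite(f"pics/{n}z.png",cv2.cvtColor(np.hstack([a,b]),cv2.COLOR_RGB2BGR))
E
python3 z.py p6
```

```text
time: 8.23
ee_pos: [0.61, 0.0839, 0.1444]
tool_rot: [-0.0, 0.994, 0.108, 0.0]
ft_force: [-0.3, 0.4, 2.1]
finger_gap: 0.0244
time: 8.9
ee_pos: [0.6264, 0.0874, 0.1337]
tool_rot: [0.0, 0.994, 0.108, 0.0]
ft_force: [-0.6, 0.4, 2.8]
finger_gap: 0.0238
tcp mixer [ 0.0728 -0.0038  0.1337] F [-0.6  0.4  2.8] t 8.9
```

View pics/p6z.png

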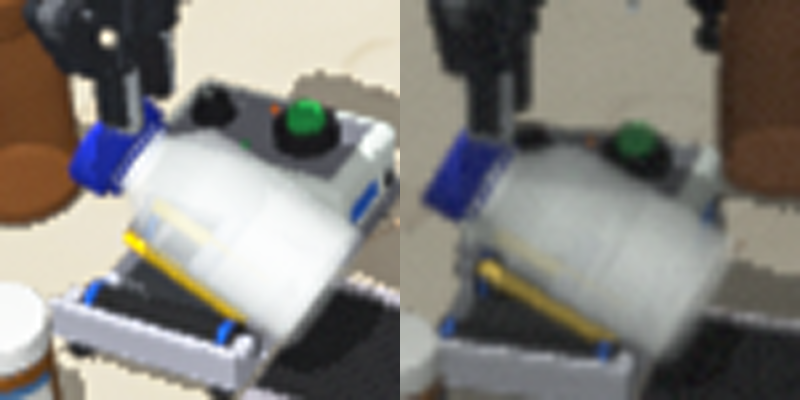

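The bottle is at about 62°, the tips are on the cap and the force is 2.8 N. Continuing, more downward now.

```bash
python3 -m crank '{"delta_rot":[[0,0,0],[0,0,0],[0,0,0],[0,0,0],[0,0,0],[0,0,0],[0,0,0],[0,0,0]],"travel":[[0.2,0,0.15],[0.4,0,0.3],[0.6,0,0.46],[0.8,0,0.62],[1.0,0,0.8],[1.17,0,0.97],[1.34,0,1.15],[1.5,0,1.33]],"hand":[2.4,2.4,2.4,2.4,2.4,2.4,2.4,2.4]}'
python3 -m crank '{"delta_rot":[[0,0,0],[0,0,0],[0,0,0],[0,0,0],[0,0,0],[0,0,0],[0,0,0],[0,0,0]],"travel":[[0.12,0,0.15],[0.24,0,0.3],[0.36,0,0.45],[0.48,0,0.6],[0.6,0,0.75],[0.7,0,0.9],[0.8,0,1.05],[0.9,0,1.2]],"hand":[2.4,2.4,2.4,2.4,2.4,2.4,2.4,2.4]}'
python3 look.py p7;python3 z.py p7
```

```text
time: 9.72
ee_pos: [0.6412, 0.0907, 0.1205]
tool_rot: [0.0, 0.994, 0.108, 0.001]
ft_force: [0.7, 1.1, 3.7]
finger_gap: 0.0241
time: 10.38
ee_pos: [0.6495, 0.0925, 0.1083]
tool_rot: [-0.0, 0.994, 0.108, 0.0]
ft_force: [0.8, 0.8, 2.8]
finger_gap: 0.0239
tcp mixer [ 0.0965 -0.0038  0.1083] F [0.8 0.8 2.8] t 10.3833
```

View pics/p7z.png

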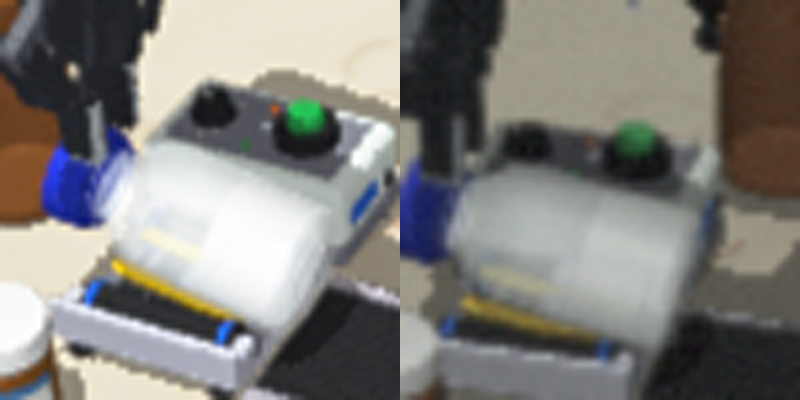

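The bottle is at about 80°, nearly down. The picture budget is used up, so from here I'll go by numbers. Pressing on down, slowly.

```bash
python3 -m crank '{"delta_rot":[[0,0,0],[0,0,0],[0,0,0],[0,0,0],[0,0,0],[0,0,0],[0,0,0],[0,0,0]],"travel":[[0.08,0,0.15],[0.16,0,0.3],[0.22,0,0.45],[0.28,0,0.6],[0.34,0,0.75],[0.4,0,0.88],[0.44,0,1.0],[0.48,0,1.12]],"hand":[2.4,2.4,2.4,2.4,2.4,2.4,2.4,2.4]}'
python3 look.py p8
```

```text
time: 11.2
ee_pos: [0.6542, 0.0936, 0.0971]
tool_rot: [-0.0, 0.994, 0.108, 0.0]
ft_force: [0.8, 0.9, 2.5]
finger_gap: 0.0239
tcp mixer [ 0.1013 -0.0038  0.0971] F [0.8 0.9 2.5] t 11.2
```

```bash
python3 -m crank '{"delta_rot":[[0,0,0],[0,0,0],[0,0,0],[0,0,0],[0,0,0],[0,0,0],[0,0,0],[0,0,0]],"travel":[[0.02,0,0.1],[0.04,0,0.2],[0.06,0,0.3],[0.08,0,0.4],[0.09,0,0.45],[0.1,0,0.5],[0.1,0,0.55],[0.1,0,0.6]],"hand":[2.4,2.4,2.4,2.4,2.4,2.4,2.4,2.4]}'
python3 - <<'E'
from station import *
from look import M
from h import *
w=camera("wrist");s=read_state();print(blobs(w["image"],(105,150,60),(130,255,255),60),blobs(w["image"],(22,130,120),(32,255,255)))
S=camera("scene");D=camera("side")
for c in(S,D):print(blobs(c["image"],(105,150,60),(130,255,255)),blobs(c["image"],(22,130,90),(32,255,255),8))
E
```

```text
time: 12.02
ee_pos: [0.6551, 0.0938, 0.0913]
tool_rot: [-0.0, 0.994, 0.108, 0.0]
ft_force: [3.1, 1.4, 3.5]
finger_gap: 0.0239
[([255.5, 204.9], [200, 173, 112, 67, 5234])] [([464.3, 382.7], [457, 382, 15, 2, 22])]
[([175.3, 233.5], [171, 224, 11, 18, 116]), ([68.3, 264.9], [49, 245, 40, 41, 891]), ([99.8, 254.5], [87, 244, 26, 22, 422]), ([38.0, 282.9], [18, 261, 40, 45, 1015])] [([225.4, 110.8], [225, 109, 2, 5, 9]), ([273.6, 275.4], [234, 231, 83, 90, 896]), ([190.9, 249.1], [186, 247, 12, 5, 16]), ([225.4, 321.3], [222, 316, 7, 11, 40])]
[([204.5, 225.9], [201, 218, 8, 15, 74]), ([150.9, 246.7], [134, 231, 35, 32, 544]), ([124.2, 242.4], [114, 235, 21, 16, 260]), ([108.0, 255.7], [101, 248, 15, 18, 194]), ([124.4, 268.6], [114, 260, 21, 18, 303])] [([345.5, 176.4], [341, 171, 10, 15, 42]), ([299.3, 241.7], [271, 192, 62, 92, 539]), ([68.5, 280.6], [65, 277, 7, 8, 33]), ([266.8, 286.0], [264, 283, 6, 6, 20]), ([58.3, 289.0], [56, 285, 6, 9, 31]), ([70.5, 305.3], [68, 302, 6, 8, 25])]
```

```bash
python3 -m crank '{"delta_rot":[[0,0,0],[0,0,0],[0,0,0],[0,0,0],[0,0,0],[0,0,0],[0,0,0],[0,0,0]],"travel":[[0.1,0,0.05],[0.2,0,0.1],[0.3,0,0.15],[0.35,0,0.2],[0.35,0,0.25],[0.35,0,0.3],[0.35,0,0.35],[0.35,0,0.4]],"hand":[2.4,2.4,2.4,2.4,2.4,2.4,2.4,2.4]}'
python3 look.py p9; python3 z.py p9
```

```text
time: 12.83
ee_pos: [0.6588, 0.0946, 0.0876]
tool_rot: [0.0, 0.994, 0.108, 0.0]
ft_force: [-1.0, 1.2, 5.0]
finger_gap: 0.0241
tcp mixer [ 0.106  -0.0039  0.0876] F [-1.   1.2  5. ] t 12.8333
```

View pics/p9z.png

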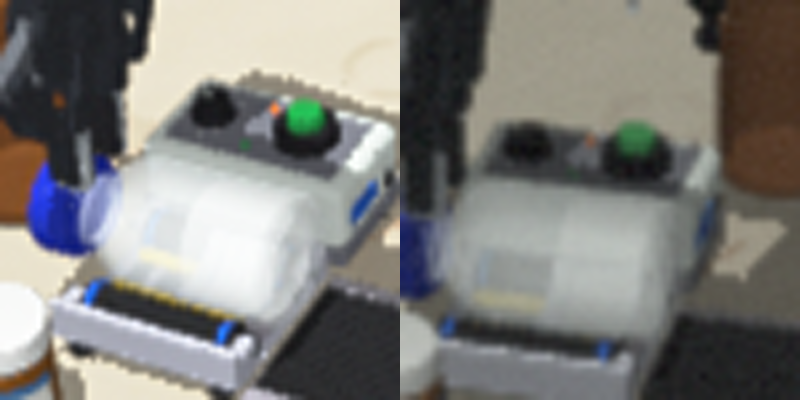

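The bottle is practically flat. One more small press will show whether it is seated, since the force should then rise sharply.

```bash
python3 -m crank '{"delta_rot":[[0,0,0],[0,0,0],[0,0,0],[0,0,0],[0,0,0],[0,0,0],[0,0,0],[0,0,0]],"travel":[[0,0,0.03],[0,0,0.06],[0,0,0.09],[0,0,0.12],[0,0,0.15],[0,0,0.15],[0,0,0.15],[0,0,0.15]],"hand":[2.4,2.4,2.4,2.4,2.4,2.4,2.4,2.4]}'
python3 - <<'E'
from h import *;from look import M;from station import *
S=camera("scene");D=camera("side")
for c in(S,D):print([b for b in blobs(c["image"],(105,150,60),(130,255,255)) if 160<b[0][0]<230],[b for b in blobs(c["image"],(20,80,90),(34,255,255),4) if 160<b[0][0]<235 and b[0][1]>200])
E
```

```text
time: 13.65
ee_pos: [0.6597, 0.0947, 0.0868]
tool_rot: [0.0, 0.994, 0.108, 0.002]
ft_force: [0.5, 1.0, 6.2]
finger_gap: 0.024
[([174.7, 234.6], [170, 226, 12, 17, 116])] [([197.9, 251.2], [186, 248, 24, 7, 32]), ([225.2, 321.3], [221, 316, 8, 11, 42])]
[([203.9, 227.4], [201, 220, 8, 14, 76])] []
```

```bash
python3 -m crank '{"delta_rot":[[0,0,0],[0,0,0],[0,0,0],[0,0,0],[0,0,0],[0,0,0],[0,0,0],[0,0,0]],"travel":[[0.03,0,0.05],[0.06,0,0.1],[0.1,0,0.15],[0.1,0,0.2],[0.1,0,0.25],[0.1,0,0.25],[0.1,0,0.25],[0.1,0,0.25]],"hand":[2.4,2.4,2.4,2.4,2.4,2.4,2.4,2.4]}'
python3 - <<'E'
from h import *;from look import M;from station import *
S=camera("scene");D=camera("side")
for c in(S,D):print([b for b in blobs(c["image"],(105,150,60),(130,255,255)) if 160<b[0][0]<230],[b for b in blobs(c["image"],(20,80,90),(34,255,255),4) if 160<b[0][0]<235 and b[0][1]>200])
E
```

```text
time: 14.42
ee_pos: [0.6617, 0.095, 0.0852]
tool_rot: [0.0, 0.994, 0.108, 0.003]
ft_force: [2.0, 1.8, 8.5]
finger_gap: 0.0236
[([174.5, 235.4], [170, 227, 12, 17, 115])] [([198.9, 251.3], [186, 248, 25, 7, 38]), ([225.2, 321.3], [221, 316, 8, 11, 42])]
[([203.3, 227.6], [200, 220, 9, 15, 79])] []
```

Force is now 8.5 N with the motion stiff. I'll draw up slowly and see whether it stays.

```bash
python3 -m crank '{"delta_rot":[[0,0,0],[0,0,0],[0,0,0],[0,0,0],[0,0,0],[0,0,0],[0,0,0],[0,0,0]],"travel":[[0,0,-0.2],[0,0,-0.5],[0,0,-1],[0,0,-2],[0,0,-4],[0,0,-7],[0,0,-9],[0,0,-9]],"hand":[2.4,2.4,2.4,2.4,2.4,2.4,2.4,2.4]}'
python3 look.py p10;python3 - <<'E'
from h import *;from look import M;import pickle
s,w,c,d=pickle.load(open("p10.pkl","rb"))
for q in(c,d):print([b for b in blobs(q["image"],(105,150,60),(130,255,255)) if 160<b[0][0]<230],[b for b in blobs(q["image"],(20,80,90),(34,255,255),4) if 160<b[0][0]<235 and b[0][1]>200])
print([b for b in blobs(w["image"],(105,150,60),(130,255,255),10)])
a=cv2.resize(c["image"][195:270,165:240],(400,400),interpolation=cv2.INTER_CUBIC);b=cv2.resize(w["image"],(400,300))
cv2.imwrite("pics/p10z.png",cv2.cvtColor(np.hstack([a,np.vstack([b,b[:100]*0])]),cv2.COLOR_RGB2BGR))
E
```

```text
time: 15.18
ee_pos: [0.6623, 0.0945, 0.1793]
tool_rot: [0.001, 0.994, 0.108, 0.005]
ft_force: [1.0, 0.1, 0.6]
finger_gap: 0.0241
tcp mixer [ 0.1094 -0.0047  0.1793] F [1.  0.1 0.6] t 15.1833
[([176.5, 231.6], [171, 223, 15, 19, 172])] [([191.9, 249.4], [186, 248, 12, 4, 16]), ([225.2, 321.3], [221, 316, 8, 11, 42])]
[([204.7, 225.4], [201, 218, 9, 16, 96])] []
[([1.6, 136.1], [0, 117, 5, 39, 139]), ([254.1, 178.8], [214, 159, 82, 42, 2163])]
```

View pics/p10z.png

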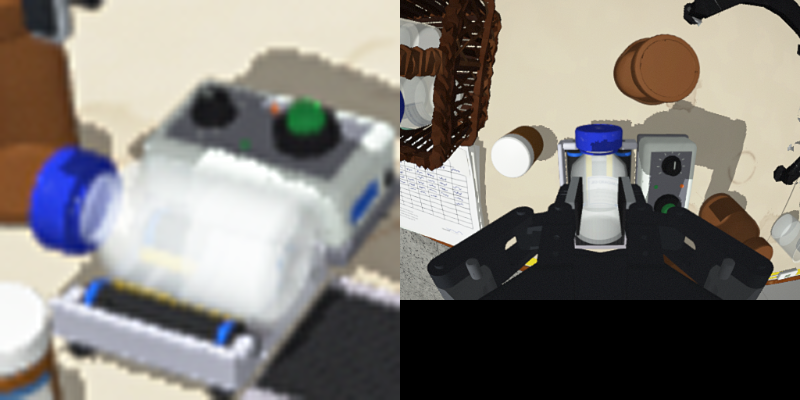

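Run:
```python
from h import *;from look import *
s,w,c,d=pickle.load(open("p10.pkl","rb"))
cap,e=tri([ray(c,(178.0,232.3)),ray(d,(205.3,226))]);print(M(cap),e)
X,e=tri([wray(w,s,(255,178)),ray(c,(178.0,232.3)),ray(d,(205.3,226))]);print("3 view",M(X),e)
# ref: cap at start, same method: known upright z .136 at cap centre
c0,d0=dict(np.load("scene0.npz")),dict(np.load("side0.npz"))
print("start",M(tri([ray(c0,(227.5,224)),ray(d0,(254.7,210.3))])[0]))
# expected pixels of the cap axis ends/extents when seated (axis z .055), for base x -15..0
def proj(q,X):
    p=q["camera_matrix"]@(q["R"]@X+q["t"]);return p[:2]/p[2]
for b in(-.012,-.004):
  for z0,tilt in((.055,0),(.055,.05),(.055,.1)):
    out=[]
    for q in(c,d):
        P=[]
        for sx in np.linspace(.1135,.142,4):
            for a in np.linspace(0,6.28,60):
                r=.0285;xx=b+sx*np.cos(tilt)-r*np.sin(a)*np.sin(tilt);zz=z0+(sx-.05)*np.sin(tilt)+r*np.sin(a)*np.cos(tilt);yy=-.004+r*np.cos(a)
                P.append(proj(q,np.r_[O+xx*x+yy*y,zz]))
        P=np.array(P);out.append(np.r_[P.min(0),P.max(0)].round(1))
    print(b,tilt,*out)
```

```text
[ 0.1206 -0.0052  0.053 ] [0.8, 0.8]
3 view [ 0.1179 -0.0021  0.0559] [1.8, 0.6, 1.8]
start [-0.0439  0.0101  0.1421]
-0.012 0 [168.8 220.8 189.  243.6] [199.6 216.6 213.7 235.5]
-0.012 0.05 [168.8 219.6 188.9 242.6] [199.6 215.5 213.7 234.6]
-0.012 0.1 [168.8 218.4 188.9 241.6] [199.7 214.3 213.8 233.7]
-0.004 0 [166.3 220.1 186.5 242.8] [197.2 216.3 211.3 235.2]
-0.004 0.05 [166.3 218.9 186.4 241.8] [197.2 215.1 211.3 234.3]
-0.004 0.1 [166.3 217.7 186.4 240.8] [197.2 214.  211.5 233.4]
```

Run:
```python
from h import *;from look import *
s,w,c,d=pickle.load(open("p10.pkl","rb"))
def proj(q,X):
    p=q["camera_matrix"]@(q["R"]@X+q["t"]);return (p[:2]/p[2]).round(1)
W=lambda a,b,z:np.r_[O+a*x+(b-.002)*y,z]
for ang in(1.57,1.5,1.4,1.3):
    for yy in(.014,-.014):
        print(ang,yy,[proj(c,W(.009+l*np.sin(ang),yy,.014+l*np.cos(ang)+.004)).tolist() for l in(0,.04,.08)])
print("roller top",[proj(c,W(a,.031,.033)).tolist() for a in(.01,.053,.096)])
print("bottle lowest line",[proj(c,W(a,.0,.0205)).tolist() for a in(.0,.08)])
sat=cv2.cvtColor(c["image"],cv2.COLOR_RGB2HSV)
m=cv2.inRange(sat,(18,70,60),(36,255,255));ys,xs=np.nonzero(m[235:262,175:220]);print(sorted(zip((xs+175).tolist(),(ys+235).tolist())))
```

```text
1.57 0.014 [[211.4, 256.2], [198.4, 252.3], [185.7, 248.5]]
1.57 -0.014 [[216.3, 249.9], [203.5, 246.1], [191.0, 242.4]]
1.5 0.014 [[211.4, 256.2], [198.4, 251.5], [185.6, 246.9]]
1.5 -0.014 [[216.3, 249.9], [203.5, 245.3], [190.8, 240.9]]
1.4 0.014 [[211.4, 256.2], [198.4, 250.4], [185.6, 244.8]]
1.4 -0.014 [[216.3, 249.9], [203.5, 244.3], [190.9, 238.8]]
1.3 0.014 [[211.4, 256.2], [198.6, 249.4], [185.9, 242.7]]
1.3 -0.014 [[216.3, 249.9], [203.7, 243.3], [191.2, 236.7]]
roller top [[207.6, 255.8], [193.5, 251.5], [179.7, 247.4]]
bottle lowest line [[216.8, 253.2], [191.1, 245.6]]
[(186, 248), (187, 248), (187, 249), (188, 248), (188, 249), (189, 248), (189, 249), (190, 249), (190, 250), (191, 249), (191, 250), (192, 249), (192, 250), (193, 249), (193, 250), (194, 250), (194, 251), (195, 250), (195, 251), (196, 250), (196, 251), (197, 251), (197, 252), (198, 252), (199, 252), (202, 253), (204, 253), (204, 254), (205, 253), (205, 254), (206, 254), (207, 254)]
```

The fork pixels match a flat fork (slope 0.30, as predicted for 1.57). The cap centre is at mixer x≈0.119, z≈0.054, so the bottle is seated. Now I'll re-measure the button from the stored wrist views.

Run:
```python
from h import *;from look import *
rs=[]
for n in("w1","p1","p2","p3","p4","p5"):
    t=pickle.load(open(n+".pkl","rb"));s,w=t[0],t[1]
    g=[b for b in blobs(w["image"],(45,90,40),(85,255,255),80) if b[0][0]>256]
    for b in g:
        r=wray(w,s,b[0]);rs.append(r);print(n,b[0],plane(r,.079).round(4))
X,e=tri(rs);print(X,e)
s=read_state();q=s["tool_rot"];R=Ro.from_quat([q[1],q[2],q[3],q[0]]).as_matrix();print(s["ee_pos"],(R.T@(np.r_[X[:2],.12]-s["ee_pos"])*100).round(2))
```

```text
w1 [337.3, 21.0] [ 0.6022 -0.0025  0.079 ]
p1 [392.1, 20.1] [ 0.6011 -0.004   0.079 ]
p2 [383.4, 97.6] [ 0.6022 -0.0037  0.079 ]
p3 [374.4, 151.7] [ 0.603  -0.0035  0.079 ]
p4 [372.7, 206.5] [ 0.604  -0.0033  0.079 ]
p5 [360.5, 215.4] [ 0.6038 -0.0031  0.079 ]
[ 0.60285398 -0.004428    0.07635308] [1.4, 0.9, 0.5, 0.3, 0.5, 0.1]
[0.65914078 0.09459692 0.17300051] [-7.62  8.46  5.3 ]
```

```bash
python3 -m crank '{"delta_rot":[[0,0,0],[0,0,0],[0,0,0],[0,0,0],[0,0,0],[0,0,0],[0,0,0],[0,0,0]],"travel":[[-1.5,1.7,0],[-3.5,3.9,0],[-5.5,6.1,0],[-7,7.8,0],[-7.6,8.45,1],[-7.6,8.45,3],[-7.6,8.45,4.5],[-7.6,8.45,4.5]],"hand":[0,0,0,0,0,0,0,0]}'
python3 - <<'E'
from h import *;from look import *
s=read_state();c=camera("scene");d=camera("side");s=read_state()
q=s["tool_rot"];R=Ro.from_quat([q[1],q[2],q[3],q[0]]).as_matrix();print(s["ee_pos"],s["finger_gap"],(R.T@(np.r_[.6030,-.0036,.089]-s["ee_pos"])*100).round(2))
for k in(c,d):print([b for b in blobs(k["image"],(105,150,60),(130,255,255)) if 160<b[0][0]<230],[b for b in blobs(k["image"],(45,90,40),(85,255,255),3) if 190<b[0][1]<240])
E
```

```text
time: 16.0
ee_pos: [0.5999, -0.0041, 0.1234]
tool_rot: [-0.001, 0.994, 0.108, -0.004]
ft_force: [-0.9, -0.5, -0.2]
finger_gap: -0.0
[ 0.60228203 -0.0040124   0.12670363] 5.9739137422863596e-06 [ 0.09 -0.02  3.77]
[([176.5, 231.4], [171, 223, 15, 19, 175])] [([221.6, 217.0], [218, 214, 8, 7, 42])]
[([204.7, 225.3], [201, 218, 10, 16, 99])] [([240.0, 210.9], [237, 209, 7, 5, 22])]
```

```bash
python3 -m crank '{"delta_rot":[[0,0,0],[0,0,0],[0,0,0],[0,0,0],[0,0,0],[0,0,0],[0,0,0],[0,0,0]],"travel":[[0,0,1.5],[0,0,2.8],[0,0,3.4],[0,0,3.7],[0,0,3.9],[0,0,4.1],[0,0,4.3],[0,0,4.4]],"hand":[0,0,0,0,0,0,0,0]}'
```

```text
time: 16.77
ee_pos: [0.6038, -0.0041, 0.0849]
tool_rot: [0.0, 0.994, 0.108, 0.001]
ft_force: [-1.3, 0.8, 3.5]
finger_gap: -0.0001
```

```bash
python3 -m crank '{"delta_rot":[[0,0,0],[0,0,0],[0,0,0],[0,0,0],[0,0,0],[0,0,0],[0,0,0],[0,0,0]],"travel":[[0,0,0.1],[0,0,0.2],[0,0,0.3],[0,0,0.4],[0,0,0.4],[0,0,0.4],[0,0,0.4],[0,0,0.4]],"hand":[0,0,0,0,0,0,0,0]}'
```

```text
time: 17.43
ee_pos: [0.6039, -0.0041, 0.0842]
tool_rot: [0.0, 0.994, 0.108, 0.001]
ft_force: [-9.1, 1.9, 22.8]
finger_gap: -0.0004
```

At 22.8 N the button is against its stop, well past the 4 N needed. Drawing clear, then the final check.

```bash
python3 -m crank '{"delta_rot":[[0,0,0],[0,0,0],[0,0,0],[0,0,0],[0,0,0],[0,0,0],[0,0,0],[0,0,0]],"travel":[[0,0,-0.5],[0,0,-2],[0,0,-4.5],[0,0,-7.5],[0,0,-11],[0,0,-14],[0,0,-16],[0,0,-16]],"hand":[0,0,0,0,0,0,0,0]}'
python3 -m crank '{"delta_rot":[[0,0,0],[0,0,0],[0,0,0],[0,0,0],[0,0,0],[0,0,0],[0,0,0],[0,0,0]],"travel":[[-2,1,0],[-5,2,0],[-8,3,0],[-11,4,0],[-13,5,0],[-15,6,0],[-15,6,0],[-15,6,0]],"hand":[0,0,0,0,0,0,0,0]}'
python3 look.py end;python3 - <<'E'
from h import *;from look import *
s,w,c,d=pickle.load(open("end.pkl","rb"))
for q in(c,d):print([b for b in blobs(q["image"],(105,150,60),(130,255,255)) if 160<b[0][0]<230],[b for b in blobs(q["image"],(20,80,90),(34,255,255),4) if 160<b[0][0]<235 and 200<b[0][1]<300])
E
```

```text
time: 18.1
ee_pos: [0.6061, -0.0047, 0.2462]
tool_rot: [0.002, 0.994, 0.108, 0.005]
ft_force: [0.9, 0.9, -0.4]
finger_gap: -0.0001
time: 18.77
ee_pos: [0.4693, -0.0955, 0.24]
tool_rot: [-0.0, 0.994, 0.107, 0.0]
ft_force: [-0.3, -0.1, 0.5]
finger_gap: -0.0001
tcp mixer [-0.1204 -0.148   0.24  ] F [-0.3 -0.1  0.5] t 18.7667
[([176.6, 231.4], [171, 223, 15, 19, 176])] [([191.9, 249.4], [186, 248, 12, 4, 16])]
[([204.8, 225.4], [201, 218, 10, 16, 99])] []
```

View pics/end.png

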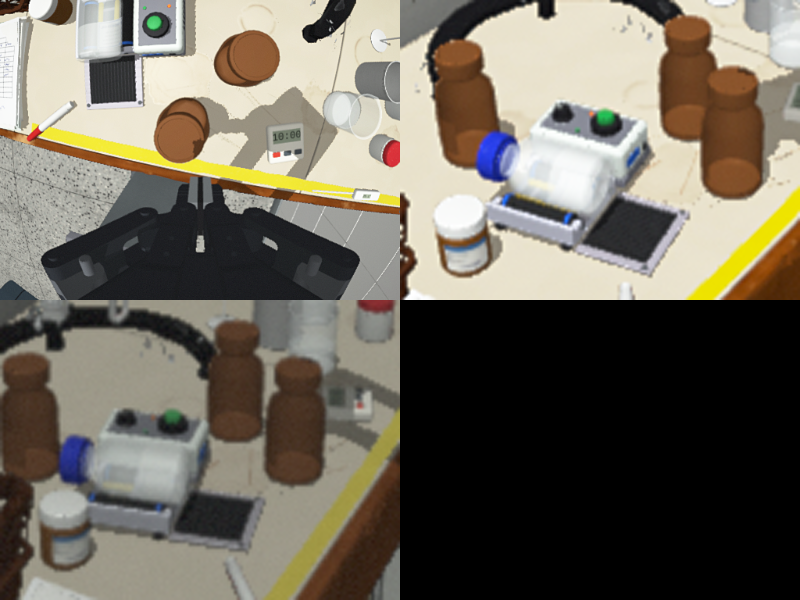

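```bash
python3 -c "
from station import *
print(sign_off())"
```

```text
the job is handed in; nothing more can be done
None
```

The bottle lies on its side between the rollers with its cap over the far end, and the start button was then pressed fully down. I handed the job in at about 19 s of robot time.

**What I did:** I pushed the bottle over the sill with two slightly spread fingertips, never gripping or lifting it. It leaned on the fork, and I pressed both down slowly.

**One correction:** At about 48° the tips slipped off the cap into the neck. The fork held the bottle while I lifted clear and set the tips on the cap.

**Last checks:**
- **Fork:** its pixels match the flat position.
- **Bottle:** the cap centre is at about mixer x 0.119 m, z 0.053–0.056 m. It did not move before, during or after the button press.
- **Button:** it stopped at 22.8 N, well over the 4 N needed, and I then drew clear.
- **Bystanders:** the things visible in the last views stand where they did. I compared these by eye and did not measure them.

**Disagreements:**
- The cap rose about 2 pixels (3 mm) when I let go after the 8.5 N press, probably because the press had tipped the base slightly. I can't rule out a remaining tilt of a degree or two.
- The two fixed cameras read the cap about 6 mm high at the start, so heights are only good to a few millimetres.
- I viewed 15 pictures, against the budget of 10 plus one or two.

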